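# Sweep the persimmon tops into the scrap pan

## Task

Clear the cutting board for the next batch: with your fingertips, sweep the four sliced-off persimmon tops along the board and over its end into the empty steel pan, not the pan of peeled fruit. Only push them; do not pick them up. Leave the peeled fruits and the knife on the board, and everything around the stand, where they are.

Things in the scene. Friction and masses are not known exactly. Their poses are not given: they have to be found in the camera images.
- station: trimming stand, fixed: a low steel frame carrying a white plastic cutting board, 325 mm (its x) by 400 mm (its y) by 20 mm, with a steel pan hung at each of the two ends (+y and -y). Origin on the table under the middle of the board; z up; the board's flat top is 80 mm above it, with no rim. Position and yaw change.
- scrap_pan: the EMPTY shallow steel pan at one end of the board (the stand's +y or -y end, changing), fixed: 325 (x) by 176 (y) mm over its flange, inside 296 by 147 mm and 47 mm deep; inside floor 10.5 mm, flange 58 mm above the table. Origin under its middle, 272 mm from the stand's origin along y; stand's yaw. The board's end (200 mm from the stand's origin) overhangs it slightly: no gap
- fruit_pan: the pan at the other end of the board, the same size but full of ten peeled fruits (they reach 54 mm above the table), fixed. Origin under the middle of its bottom
- top1_mid (a point): a sliced-off persimmon top with its small leaf cap, lying cut side down on the board: a low disc 38 mm across and 13 mm high over the stub (the flesh, 10.5 mm, stands straight for its lowest 7 mm), 11 to 20 g, slides freely. Point on its axis, 5 mm above its underside. Its straight way along the board (the stand's y) to either end is clear but for another top, 90 mm off or more
- top2_mid (a point): a sliced-off persimmon top with its small leaf cap, lying cut side down on the board: a low disc 38 mm across and 13 mm high over the stub (the flesh, 10.5 mm, stands straight for its lowest 7 mm), 11 to 20 g, slides freely. Point on its axis, 5 mm above its underside. Its straight way along the board (the stand's y) to either end is clear but for another top, 90 mm off or more
- top3_mid (a point): a sliced-off persimmon top with its small leaf cap, lying cut side down on the board: a low disc 38 mm across and 13 mm high over the stub (the flesh, 10.5 mm, stands straight for its lowest 7 mm), 11 to 20 g, slides freely. Point on its axis, 5 mm above its underside. Its straight way along the board (the stand's y) to either end is clear but for another top, 90 mm off or more
- top4_mid (a point): a sliced-off persimmon top with its small leaf cap, lying cut side down on the board: a low disc 38 mm across and 13 mm high over the stub (the flesh, 10.5 mm, stands straight for its lowest 7 mm), 11 to 20 g, slides freely. Point on its axis, 5 mm above its underside. Its straight way along the board (the stand's y) to either end is clear but for another top, 90 mm off or more
- fruit1: a whole peeled persimmon without its top, standing on the board: 58 mm across, 44 mm high, 130 g, loose. Origin under its middle. Leave alone
- fruit2: a whole peeled persimmon without its top, standing on the board: 58 mm across, 44 mm high, 130 g, loose. Origin under its middle. Leave alone
- fruit3: a whole peeled persimmon without its top, standing on the board: 58 mm across, 44 mm high, 130 g, loose. Origin under its middle. Leave alone
- knife: paring knife lying on the board near its far edge, about 190 mm long and 12 mm high; origin in its middle, on the board, the blade towards its +x. Leave alone

How it is judged:
At the end, for the whole second after the job is handed in: All four tops lie at rest inside the empty pan, below its rim; the three peeled fruits on the board still stand upright, and they and the knife are within 20 mm of where they began (x of top1_mid in the frame of scrap_pan between -0.15 and 0.15 m and y of top1_mid in the frame of scrap_pan between -0.078 and 0.078 m and z of top1_mid in the frame of scrap_pan between 0 and 0.046 m and linear speed of each of top1, top2, top3, top4 below 0.03 m/s and x of top2_mid in the frame of scrap_pan between -0.15 and 0.15 m and y of top2_mid in the frame of scrap_pan between -0.078 and 0.078 m and z of top2_mid in the frame of scrap_pan between 0 and 0.046 m and x of top3_mid in the frame of scrap_pan between -0.15 and 0.15 m and y of top3_mid in the frame of scrap_pan between -0.078 and 0.078 m and z of top3_mid in the frame of scrap_pan between 0 and 0.046 m and x of top4_mid in the frame of scrap_pan between -0.15 and 0.15 m and y of top4_mid in the frame of scrap_pan between -0.078 and 0.078 m and z of top4_mid in the frame of scrap_pan between 0 and 0.046 m and distance of each of fruit1, fruit2, fruit3, knife from where it was at the start of the episode below 0.02 m and angle between each of fruit1, fruit2, fruit3's own z axis and vertical below 0.2 rad); the robot touches nothing.
It fails at once if a top is lifted or carried: its middle rises more than 30 mm above the board (z of any of top1_mid, top2_mid, top3_mid, top4_mid in the frame of station above 0.11 m).
It fails at once if a peeled fruit on the board or the knife is moved by more than 20 mm (distance of any of fruit1, fruit2, fruit3, knife from where it was at the start of the episode above 0.02 m).
It also fails if it takes over 61 s, if anything falls off the work surface, if the arm or the gripper's body presses on something with over 40 N, if the wrist force passes 120 N, or if a joint passes its speed limit or range.

## Robot

A 6-joint arm with a two-finger parallel gripper is mounted at the origin on the work surface. World frame = base frame: x ahead of the robot, y to its left, z up, the work surface at z = 0. Lengths are in m, angles in rad, forces in N, time in s.
With the tool pointing down it reaches from about 0.425 to 0.95 m from the base axis. Payload 3.5 kg.
Tool frame: the origin (TCP) lies between the finger pads; the fingertips stand 17 mm ahead of it and the grasp point (between the pads) lies 2 mm behind it (ctrl.tip_reach is the distance from the TCP to the fingertips, in m); z points along the fingers, y is the direction in which the jaws open and shut (so a half turn about z gives the same grasp; the last joint's range is limited). The gripper opens to 85 mm and grips with 20 to 120 N. Pads are 22 mm wide; open, the fingers measure 114 mm over their backs; the gripper's body (76 mm by 85 mm) begins 54 mm behind the grasp point. The pads swing forward as they close: fully open they stand 13 mm farther back than shut.
Start: joints at [1.161, 0.286, 1.577, -0, 1.279, -0.15], TCP at [0.173, 0.652, 0.248] pointing down, gripper open.
Joint ranges: [-2.77, 2.77], [-0.9, 2.22], [0.21, 2.48], [-1.53, 4.67], [0.24, 2.81], [-2.84, 2.84]. Speed limits (rad/s): [2.79, 2.79, 3.14, 3.14, 3.14, 3.14].

## Interface

Orientations are given as a unit quaternion [x, y, z, w].
In Python, from plant import monitor, imaging, workorder, ctrl gives the robot as it stands.
- The arm moves only by the tool send_rows, never from a script. Its argument "rows" is a list of rows, each a list of 4 numbers: the shift along the world's x, y, z normalised to -1 to 1, where 1 is 0.3 m, then the turn about the world's z normalised to -1 to 1, where 1 is 360 degrees. A call has 1 to 20 rows; each row is the pose to reach, as a shift and turn from the pose commanded when the call began, turning the shorter way round; what a row does not reach only later rows make up. A row lasts 1/8 s, in which the tool goes at most 62.5 mm and 10.7 degrees, less where a joint would pass 70% of its speed; a pose out of reach is approached as far as the arm can. A call with a number of a shift or a turn outside -1 to 1 is refused whole. A call with a gripper value outside its range is refused whole. "jaw" is the closure, from 0 (fully open) to 1 (shut), set as the call begins (left out, the last holds). The fingers move at their own pace and stop on an object; "newtons" is the grip in N (left out, the last holds). Time passes only in rows, so rows that repeat a pose let the fingers close. It gives the time, the measured TCP pose, the force and the opening at its end, in the units of the state.
- monitor.get_state(): the state, without advancing time (a new reading comes with each control period).
- imaging.read_camera(name): name is "scene" or "top"; returns the picture (420x560x3 uint8, red, green, blue); there is no depth.
- imaging.calibration(name): a dict with "intrinsics" (3x3 intrinsics, pixels), "cam_to_world" (4x4, takes a point from camera to world coordinates). Camera axes: x right, y up, looking along -z (the intrinsics and any distortion apply to the point x, -y, -z); pixel columns grow to the right and rows downward; lengths in m; the calibration is good to about 2 mm. A picture is of the moment at which its call begins. calibration takes no time and is no camera call.
- workorder.sign_off(): hands the job in, once; it reports no verdict.
The state is a dict: "time": time; "qpos": joint angles; "dq": joint speeds; "joint_efforts": joint torques, N m; "eef_pos": TCP position; "tcp_rot": TCP orientation; "contact_force": force on the tool from outside, world axes, zero at the start; "wrist_torque": the same for the moment, N m; "opening": opening from 0.0 (shut) to 1.0 (fully open).
Only numpy, scipy, OpenCV 4.12 (cv2) and the standard library are available. Lean on these libraries where they do the work, as an engineer would, in place of code of your own. Each camera call takes 0.05 s, during which the arm holds its last target.

## Working session

There is one attempt and no reset: what is moved stays moved. The work goes in short steps, Python scripts to look and compute and a tool call to move; the robot and the scene stay as the last step left them, time stands still between calls to the robot, and variables do not carry over. Pictures are saved under pics/ and viewed, and the job is handed in when it is done.

Besides the shell and the picture viewer there is one more tool, called in YAML: its name, and indented under it one key for each argument. send_rows: Moves the arm, as the interface text tells. Scaled input: -1 to 1 covers 0.3 m each way for a shift and 360 degrees each way for a turn. Its arguments: {"type":"object","properties":{"rows":{"type":"array"},"jaw":{"type":"number"},"newtons":{"type":"number"}},"required":["rows"]}

```bash
mkdir -p pics
python3 - <<'E'
from plant import monitor, imaging, workorder, ctrl
import cv2,numpy as np
s=monitor.get_state(); print(s, ctrl.tip_reach)
for n in("scene","top"):
    im=imaging.read_camera(n); cv2.imwrite(f"pics/{n}0.png",im[:,:,::-1])
    c=imaging.calibration(n); print(n,np.round(c["intrinsics"],2).tolist(),np.round(c["cam_to_world"],4).tolist())
E
```

```text
{'time': 0.0, 'qpos': array([ 1.16100057e+00,  2.87187287e-01,  1.57820499e+00,  4.87974986e-06,
        1.27857482e+00, -1.49965287e-01]), 'dq': array([-0.00080808,  0.00072851,  0.00093959, -0.00187344, -0.00058531,
       -0.00118909]), 'joint_efforts': array([-1.36761500e-03, -4.05985379e+01, -2.92623228e+01, -2.49933428e-04,
        5.93260105e-03,  6.96583005e-07]), 'eef_pos': array([0.17311548, 0.65177873, 0.24691755]), 'tcp_rot': array([ 1.29550701e-01,  9.91572088e-01, -1.14037785e-03, -3.30203238e-04]), 'contact_force': array([-0.54595277, -0.01545995, -0.24714646]), 'wrist_torque': array([-0.01962713, -0.01515539,  0.03083493]), 'opening': 0.9995361109423528} 0.017
scene [[546.94, 0.0, 280.0], [0.0, 546.94, 218.59], [0.0, 0.0, 1.0]] [[0.66, -0.5802, 0.4772, 1.1464], [0.7512, 0.5002, -0.4307, -0.4761], [0.0112, 0.6427, 0.766, 0.9819], [0.0, 0.0, 0.0, 1.0]]
top [[527.86, 0.0, 272.63], [0.0, 527.86, 203.24], [0.0, 0.0, 1.0]] [[0.0157, 0.9982, -0.0575, 0.5342], [-0.9995, 0.0171, 0.0252, 0.0292], [0.0262, 0.0571, 0.998, 1.0337], [0.0, 0.0, 0.0, 1.0]]
```

View pics/top0.png

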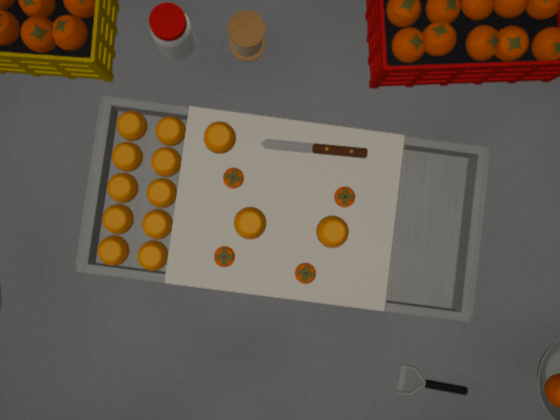

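View pics/scene0.png

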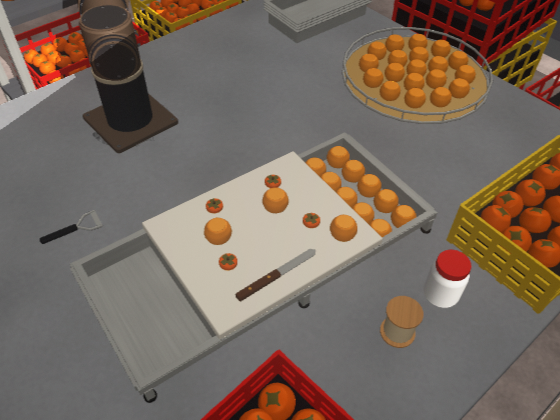

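The top view shows the empty pan on the right (−y). The tops are near (233,178), (345,197), (224,257) and (305,273), and the fruits near (220,137), (250,223) and (332,231). The knife lies from (262,144) to (367,153).

```bash
cat > h.py <<'E'
from plant import monitor, imaging, workorder, ctrl
import cv2,numpy as np
def ray(n,uv,z):
    c=imaging.calibration(n);K=c["intrinsics"];T=c["cam_to_world"]
    d=np.linalg.inv(K)@[uv[0],uv[1],1]; d=T[:3,:3]@[d[0],-d[1],-d[2]]; o=T[:3,3]
    return (o+d*(z-o[2])/d[2])
def board(im):
    hsv=cv2.cvtColor(im,cv2.COLOR_RGB2HSV)
    return hsv
def blobs(im,m,amin):
    n,l,s,c=cv2.connectedComponentsWithStats(m.astype(np.uint8))
    return [(c[i],s[i]) for i in range(1,n) if s[i,4]>=amin]
E
python3 - <<'E'
from h import *
im=cv2.imread("pics/top0.png")[:,:,::-1].copy()
hsv=cv2.cvtColor(im,cv2.COLOR_RGB2HSV)
print(hsv[250,270],hsv[178,225],hsv[223,250],hsv[223,430])
w=((hsv[...,2]>140)&(hsv[...,1]<60))
w=cv2.morphologyEx(w.astype(np.uint8),cv2.MORPH_OPEN,np.ones((5,5)))
cn=max(cv2.findContours(w,0,1)[0],key=cv2.contourArea)
r=cv2.minAreaRect(cn);print(cv2.contourArea(cn))
ap=cv2.approxPolyDP(cv2.convexHull(cn),12,True)[:,0]
P=[ray("top",p,.08)[:2] for p in ap];print(ap.tolist(),np.round(P,4).tolist())
for i in range(len(P)): print(np.linalg.norm(P[i]-P[i-1]),np.degrees(np.arctan2(*(P[i]-P[i-1])[::-1])))
q=cv2.minAreaRect(np.array([ray("top",p[0],.08)[:2] for p in cn],np.float32)*1000);print(q)
C=np.array(q[0])/1000
a=q[2]; 
# yaw: stand x axis near world +x
cands=[a+90*k for k in range(-3,4)]
yaw=min(cands,key=abs); print("center",C,"yaw",yaw)
y=np.radians(yaw);R=np.array([[np.cos(y),-np.sin(y)],[np.sin(y),np.cos(y)]])
mask=np.zeros(w.shape,np.uint8);cv2.fillPoly(mask,[cv2.convexHull(cn)],1)
o=(hsv[...,1]>110)&(mask>0)
for c,s in blobs(im,o,60):
    z=.088 if s[4]<700 else .105
    p=ray("top",c,z)[:2]
    print(np.round(c,1),s[2:5],"world",np.round(p,4),"stand",np.round(R.T@(p-C),4))
E
```

```text
[ 22  30 153] [ 15 217 127] [ 19 204 165] [ 21  17 106]
38378.0
[[189, 107], [403, 136], [383, 309], [165, 282]] [[0.7621, 0.1602], [0.7168, -0.2323], [0.4019, -0.1966], [0.445, 0.1951]]
0.31904017911025107 -6.276608273973359
0.3951645545077608 -96.57676511030328
0.3169579994683826 173.5193828643664
0.3940305656581354 83.72543325446614
((581.6884155273438, -18.376235961914062), (397.0069580078125, 320.9040832519531), 83.47709655761719)
center [ 0.58168842 -0.01837624] yaw -6.5229034423828125
[219.2 137. ] [ 32  31 794] world [0.7034 0.1023] stand [0.1073 0.1337]
[339.3 150.3] [ 54  13 447] world [ 0.6869 -0.1139] stand [ 0.1153 -0.083 ]
[233.  177.5] [ 21  20 337] world [0.6338 0.0773] stand [0.0409 0.1009]
[344.2 196.4] [ 21  20 336] world [ 0.6032 -0.1237] stand [ 0.0333 -0.1022]
[249.6 222.6] [ 32  32 804] world [0.5529 0.0457] stand [-0.0359  0.0604]
[332.  231.3] [ 33  32 796] world [ 0.5399 -0.0997] stand [-0.0322 -0.0855]
[224.  256.2] [ 21  21 343] world [0.4928 0.0905] stand [-0.1007  0.0981]
[305.  272.9] [ 21  21 344] world [ 0.4652 -0.0544] stand [-0.1117 -0.049 ]
```

send_rows:
  rows:
    - [1,-1,0,-0.2267]
    - [1,-1,0,-0.2267]
    - [1,-1,0,-0.2267]
    - [1,-1,0,-0.2267]
    - [1,-1,0,-0.2267]
    - [1,-1,0,-0.2267]
    - [1,-1,0,-0.2267]
    - [1,-1,0,-0.2267]
    - [1,-1,0,-0.2267]
    - [1,-1,0,-0.2267]
  jaw: 0.8

```text
time: 1.35
eef_pos: [0.4729, 0.3526, 0.248]
tcp_rot: [0.745, 0.667, -0.0, -0.0]
contact_force: [0.1, 0.3, 0.2]
opening: 0.199
```

send_rows:
  rows:
    - [0.458,-1,0,0]
    - [0.458,-1,0,0]
    - [0.458,-1,0,0]
    - [0.458,-1,0,0]
    - [0.458,-1,0,0]
    - [0.458,-1,0,0]
    - [0.458,-1,0,0]

```text
time: 2.22
eef_pos: [0.6108, 0.0523, 0.2481]
tcp_rot: [0.746, 0.666, -0.0, -0.0]
contact_force: [0.1, 0.4, 0.1]
opening: 0.2
```

send_rows:
  rows:
    - [0,-0.432,-0.1,0]
    - [0,-0.432,-0.2,0]
    - [0,-0.432,-0.3,0]
    - [0,-0.432,-0.35,0]
    - [0,-0.432,-0.4,0]
    - [0,-0.432,-0.4,0]

```text
time: 2.98
eef_pos: [0.6106, -0.0754, 0.128]
tcp_rot: [0.745, 0.667, -0.0, -0.001]
contact_force: [0.0, -0.6, -0.1]
opening: 0.197
```

Run:
```python
from h import *
for n in("scene","top"): cv2.imwrite(f"pics/{n}1.png",imaging.read_camera(n)[:,:,::-1])
s=monitor.get_state();print(s["time"],s["eef_pos"],s["tcp_rot"],s["contact_force"])
```

```text
3.075 [ 0.61166773 -0.07626037  0.12970786] [7.45464171e-01 6.66544780e-01 6.25207389e-04 9.13936332e-04] [ 0.15917437 -0.84499712 -0.11747345]
```

View pics/scene1.png

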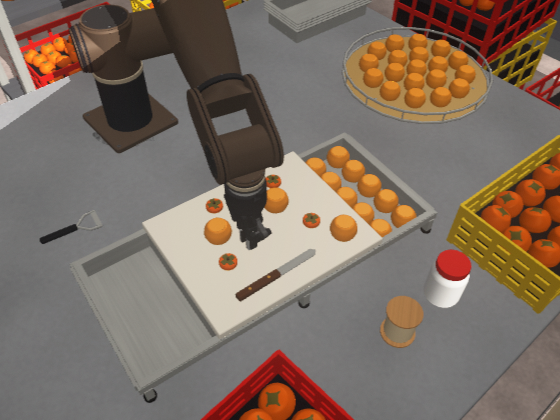

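The scene view shows the fingertips just behind the near-lane top at (228,261), with the fruits clear. I'll lower in small steps.

send_rows:
  rows:
    - [0,0,-0.04,0]
    - [0,0,-0.07,0]
    - [0,0,-0.09,0]
    - [0,0,-0.09,0]

```text
time: 3.58
eef_pos: [0.6102, -0.0772, 0.1003]
tcp_rot: [0.746, 0.666, -0.0, -0.001]
contact_force: [-0.5, -0.0, 0.3]
opening: 0.198
```

send_rows:
  rows:
    - [0,0,-0.004,0]
    - [0,0,-0.007,0]
    - [0,0,-0.007,0]

```text
time: 3.95
eef_pos: [0.6108, -0.0773, 0.0994]
tcp_rot: [0.746, 0.666, 0.0, 0.0]
contact_force: [0.2, -0.5, 0.9]
opening: 0.2
```

Run:
```python
from h import *
for n in("scene",): cv2.imwrite(f"pics/{n}2.png",cv2.resize(imaging.read_camera(n)[160:310,150:350,::-1],(800,600)))
s=monitor.get_state();print(s["time"],s["eef_pos"],s["tcp_rot"],s["contact_force"])
```

```text
4.0 [ 0.61083603 -0.07729789  0.09938476] [7.46050775e-01 6.65889046e-01 5.96165977e-05 1.25485925e-04] [0.00882733 0.0698581  0.27367395]
```

View pics/scene2.png

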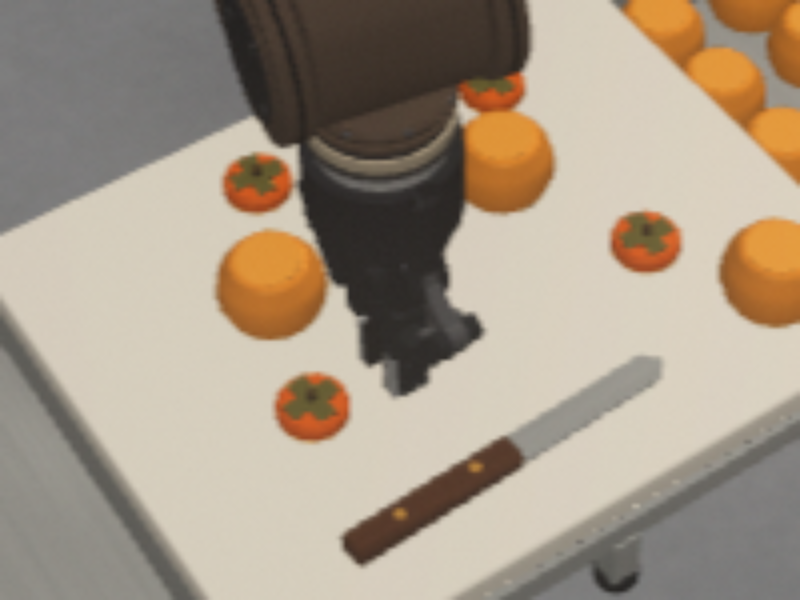

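send_rows:
  rows:
    - [-0.0046,-0.0402,0,0]
    - [-0.0092,-0.0804,0,0]
    - [-0.0138,-0.1206,0,0]
    - [-0.0184,-0.1609,0,0]
    - [-0.023,-0.2011,0,0]
    - [-0.0276,-0.2413,0,0]
    - [-0.0322,-0.2815,0,0]
    - [-0.0368,-0.3217,0,0]
    - [-0.0414,-0.3619,0,0]
    - [-0.046,-0.4021,0,0]
    - [-0.0506,-0.4424,0,0]
    - [-0.0552,-0.4826,0,0]
    - [-0.0598,-0.5228,0,0]
    - [-0.0644,-0.563,0,0]
    - [-0.0644,-0.563,0,0]

```text
time: 5.88
eef_pos: [0.5913, -0.2472, 0.0993]
tcp_rot: [0.746, 0.665, 0.0, 0.0]
contact_force: [-0.2, 0.2, -0.1]
opening: 0.199
```

Run:
```python
from h import *
for n in("scene",): cv2.imwrite(f"pics/{n}3.png",imaging.read_camera(n)[:,:,::-1])
s=monitor.get_state();print(s["time"],s["eef_pos"],s["tcp_rot"],s["contact_force"])
```

```text
5.925 [ 0.59135314 -0.24658776  0.09920839] [ 7.46322852e-01  6.65584094e-01  7.46197484e-05 -9.26147691e-05] [-0.10371211 -0.14384184 -0.06993902]
```

View pics/scene3.png

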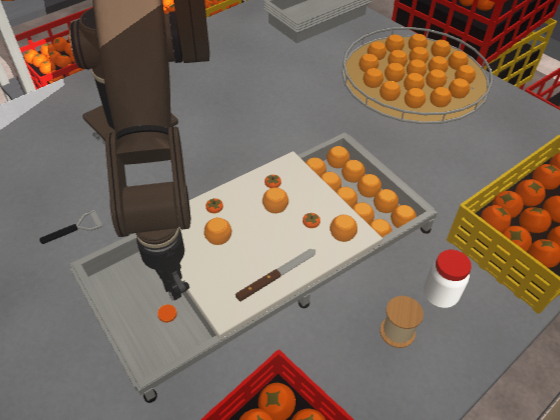

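The top is in the pan, cut side up at (167,313), and everything else is unmoved. Next is the top behind it in the same lane.

send_rows:
  rows:
    - [0,0,0.15,0]
    - [0,0.1,0.25,0]
    - [0.13,1,0.27,0]
    - [0.13,1,0.27,0]
    - [0.13,1,0.27,0]
    - [0.13,1,0.27,0]
    - [0.13,1,0.27,0]
    - [0.13,1,0.27,0]
    - [0.13,1,0.27,0]

```text
time: 7.05
eef_pos: [0.6303, 0.0526, 0.18]
tcp_rot: [0.746, 0.666, -0.0, 0.0]
contact_force: [-0.0, -0.5, 0.0]
opening: 0.196
```

send_rows:
  rows:
    - [0.0257,0.2267,0,0]
    - [0.0257,0.2267,0,0]
    - [0.0257,0.2267,-0.08,0]
    - [0.0257,0.2267,-0.16,0]
    - [0.0257,0.2267,-0.16,0]

```text
time: 7.68
eef_pos: [0.6365, 0.1198, 0.1295]
tcp_rot: [0.747, 0.665, -0.002, -0.002]
contact_force: [0.0, -0.0, -0.3]
opening: 0.197
```

Run:
```python
from h import *
for n in("scene","top"): cv2.imwrite(f"pics/{n}4.png",imaging.read_camera(n)[:,:,::-1])
s=monitor.get_state();print(s["time"],s["eef_pos"],s["tcp_rot"],s["contact_force"])
a=cv2.imread("pics/scene4.png");b=cv2.imread("pics/top4.png");cv2.imwrite("pics/c4.png",np.hstack([cv2.resize(a[140:340,150:420],(405,300)),cv2.resize(b[90:320,80:380],(391,300))]))
```

```text
7.775 [0.63851469 0.12039633 0.13265918] [ 7.46605202e-01  6.65267347e-01 -2.83498158e-05  1.69109825e-04] [0.34892051 0.63560061 0.54767293]
```

View pics/c4.png

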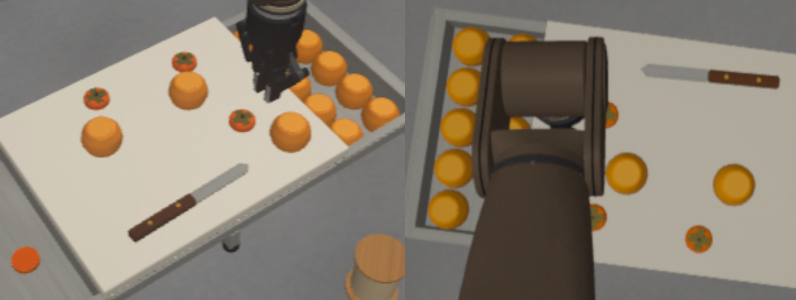

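The fingers sit behind the top with a gap to the fruit beside them.

send_rows:
  rows:
    - [0,0.003,-0.04,0]
    - [0,0.003,-0.08,0]
    - [0,0.003,-0.11,0]
    - [0,0.003,-0.11,0]

```text
time: 8.28
eef_pos: [0.6379, 0.1228, 0.0984]
tcp_rot: [0.746, 0.666, -0.0, -0.0]
contact_force: [-0.1, -0.5, -0.6]
opening: 0.194
```

Run:
```python
from h import *
cv2.imwrite("pics/s5.png",cv2.resize(imaging.read_camera("scene")[140:290,250:450,::-1],(800,600)))
s=monitor.get_state();print(s["time"],s["eef_pos"],s["contact_force"])
```

```text
8.325 [0.63793664 0.12281668 0.09866463] [-0.55368021 -0.16546571  0.4429061 ]
```

View pics/s5.png

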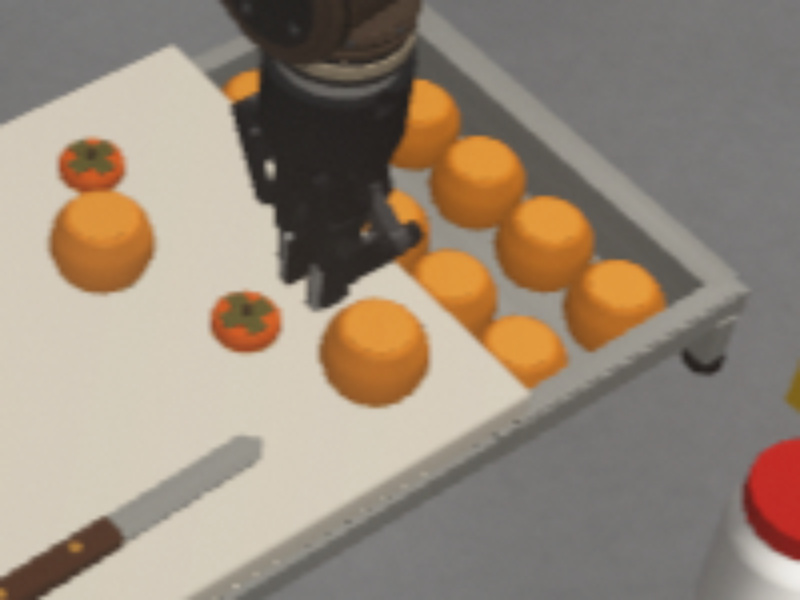

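send_rows:
  rows:
    - [-0.0057,-0.0497,0,0]
    - [-0.0114,-0.0994,0,0]
    - [-0.017,-0.149,0,0]
    - [-0.0227,-0.1987,0,0]
    - [-0.0284,-0.2484,0,0]
    - [-0.0341,-0.2981,0,0]
    - [-0.0398,-0.3478,0,0]
    - [-0.0454,-0.3974,0,0]
    - [-0.0511,-0.4471,0,0]
    - [-0.0568,-0.4968,0,0]
    - [-0.0625,-0.5465,0,0]
    - [-0.0682,-0.5962,0,0]
    - [-0.0738,-0.6458,0,0]
    - [-0.0795,-0.6955,0,0]
    - [-0.0852,-0.7452,0,0]
    - [-0.0909,-0.7949,0,0]
    - [-0.0966,-0.8446,0,0]
    - [-0.1022,-0.8942,0,0]
    - [-0.1079,-0.9439,0,0]

```text
time: 10.7
eef_pos: [0.6057, -0.1614, 0.0992]
tcp_rot: [0.746, 0.666, -0.0, -0.0]
contact_force: [0.2, -0.1, -1.2]
opening: 0.196
```

Run:
```python
from h import *
cv2.imwrite("pics/s6.png",imaging.read_camera("scene")[:,:,::-1])
s=monitor.get_state();print(s["time"],s["eef_pos"],s["contact_force"])
```

```text
10.75 [ 0.60561806 -0.1631565   0.09934073] [ 0.47589504 -1.45098693 -0.15656986]
```

View pics/s6.png

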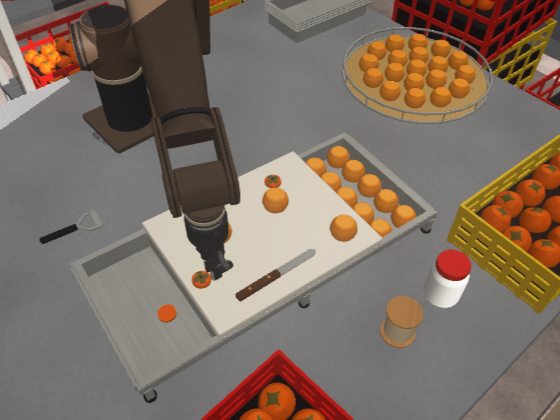

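The top is still cradled at (202,279). I'll push it over the end.

send_rows:
  rows:
    - [-0.0057,-0.0497,0,0]
    - [-0.0114,-0.0994,0,0]
    - [-0.017,-0.149,0,0]
    - [-0.0227,-0.1987,0,0]
    - [-0.0284,-0.2484,0,0]
    - [-0.0341,-0.298,0,0]
    - [-0.0341,-0.298,0,0]
    - [-0.0341,-0.298,0,0]

```text
time: 11.75
eef_pos: [0.5955, -0.2496, 0.0991]
tcp_rot: [0.746, 0.666, 0.0, -0.0]
contact_force: [-0.3, -0.6, 0.0]
opening: 0.203
```

Run:
```python
from h import *
cv2.imwrite("pics/s7.png",imaging.read_camera("scene")[:,:,::-1])
s=monitor.get_state();print(s["time"],s["eef_pos"],s["contact_force"])
```

```text
11.8 [ 0.59553243 -0.24940777  0.09912534] [0.17273459 0.86971487 0.0883543 ]
```

View pics/s7.png

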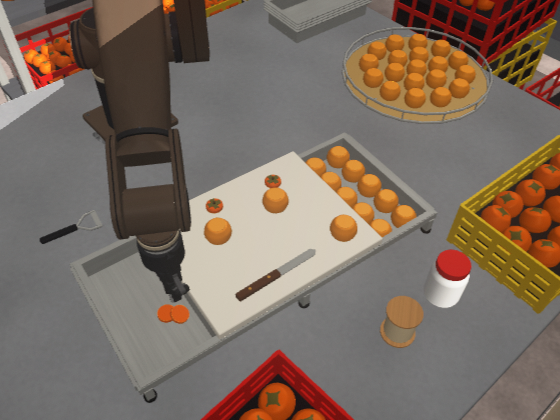

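Two tops are now in the pan at (167,313) and (180,314). Next is the near-edge top on the empty-pan side.

send_rows:
  rows:
    - [0,0,0.15,0]
    - [0,0,0.25,0]
    - [0,0,0.27,0]
    - [-0.4223,0.796,0.27,0]
    - [-0.4223,0.796,0.27,0]
    - [-0.4223,0.796,0.27,0]
    - [-0.4223,0.796,0.27,0]
    - [-0.4223,0.796,0.27,0]
    - [-0.4223,0.796,0.27,0]
    - [-0.4223,0.796,0.19,0]
    - [-0.4223,0.796,0.11,0]
    - [-0.4223,0.796,0.11,0]

```text
time: 13.3
eef_pos: [0.4682, -0.0121, 0.1302]
tcp_rot: [0.747, 0.665, -0.001, -0.002]
contact_force: [-0.5, -0.2, -0.5]
opening: 0.201
```

Run:
```python
from h import *
cv2.imwrite("pics/s8.png",cv2.resize(imaging.read_camera("scene")[130:280,130:330,::-1],(800,600)))
s=monitor.get_state();print(s["time"],s["eef_pos"],s["contact_force"],s["tcp_rot"])
```

```text
13.35 [ 0.46910367 -0.01208016  0.13156741] [ 0.24195759  0.09084445 -0.03622018] [ 7.46510491e-01  6.65372989e-01 -6.31183291e-04 -6.88090039e-04]
```

View pics/s8.png

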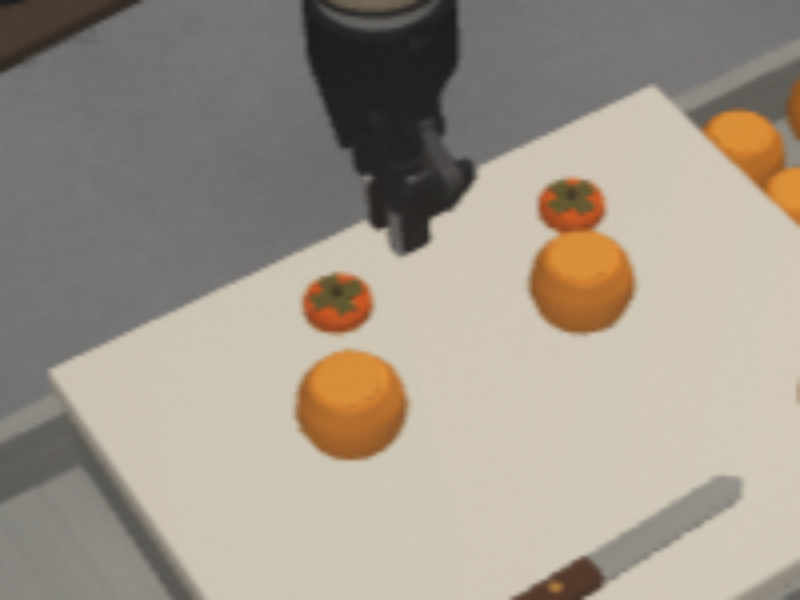

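The fingers are directly behind the top at crop (337,302), and the lane is clear.

send_rows:
  rows:
    - [0,0,-0.04,0]
    - [0,0,-0.08,0]
    - [0,0,-0.11,0]
    - [0,0,-0.11,0]
    - [-0.0056,-0.0486,-0.11,0]
    - [-0.0111,-0.0972,-0.11,0]
    - [-0.0167,-0.1457,-0.11,0]
    - [-0.0222,-0.1943,-0.11,0]
    - [-0.0278,-0.2429,-0.11,0]
    - [-0.0333,-0.2915,-0.11,0]
    - [-0.0389,-0.34,-0.11,0]
    - [-0.0444,-0.3886,-0.11,0]
    - [-0.05,-0.4372,-0.11,0]
    - [-0.0555,-0.4858,-0.11,0]
    - [-0.0611,-0.5344,-0.11,0]
    - [-0.0667,-0.583,-0.11,0]
    - [-0.0722,-0.6315,-0.11,0]
    - [-0.0778,-0.68,-0.11,0]
    - [-0.0833,-0.7286,-0.11,0]
    - [-0.0833,-0.7286,-0.11,0]

```text
time: 15.85
eef_pos: [0.4439, -0.2307, 0.0993]
tcp_rot: [0.747, 0.665, 0.0, 0.0]
contact_force: [0.5, 1.2, 0.4]
opening: 0.198
```

Run:
```python
from h import *
cv2.imwrite("pics/s9.png",imaging.read_camera("scene")[:,:,::-1])
s=monitor.get_state();print(s["time"],s["eef_pos"],s["contact_force"],s["tcp_rot"])
```

```text
15.9 [ 0.44378427 -0.2300479   0.09918269] [0.110878   0.0445624  1.38529892] [ 7.46389736e-01  6.65509082e-01  7.03137444e-05 -1.36435834e-04]
```

View pics/s9.png

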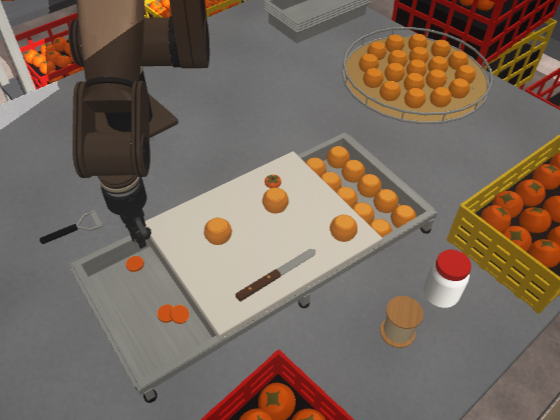

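Three are in; the third is at (135,264). One remains at (272,181).

send_rows:
  rows:
    - [0,0,0.15,0]
    - [0,0,0.25,0]
    - [0.14,1,0.27,0]
    - [0.14,1,0.27,0]
    - [0.14,1,0.27,0]
    - [0.14,1,0.27,0]
    - [0.14,1,0.27,0]
    - [0.14,1,0.27,0]
    - [0.14,1,0.27,0]

```text
time: 17.02
eef_pos: [0.4855, 0.0707, 0.18]
tcp_rot: [0.746, 0.666, -0.0, -0.0]
contact_force: [-0.5, 0.1, 0.3]
opening: 0.201
```

send_rows:
  rows:
    - [0.0327,0.219,0,0]
    - [0.0327,0.219,0,0]
    - [0.0327,0.219,-0.08,0]
    - [0.0327,0.219,-0.16,0]
    - [0.0327,0.219,-0.16,0]

```text
time: 17.65
eef_pos: [0.494, 0.1344, 0.13]
tcp_rot: [0.747, 0.665, -0.002, -0.002]
contact_force: [0.7, -0.1, 0.5]
opening: 0.197
```

Run:
```python
from h import *
cv2.imwrite("pics/s10.png",cv2.resize(imaging.read_camera("scene")[100:250,180:380,::-1],(800,600)))
s=monitor.get_state();print(s["time"],s["eef_pos"],s["contact_force"],s["tcp_rot"])
```

```text
17.7 [0.49519107 0.13469624 0.13155312] [ 0.30543134  0.04071018 -1.06571051] [ 7.46724413e-01  6.65132569e-01 -9.80963352e-04 -5.94328914e-04]
```

View pics/s10.png

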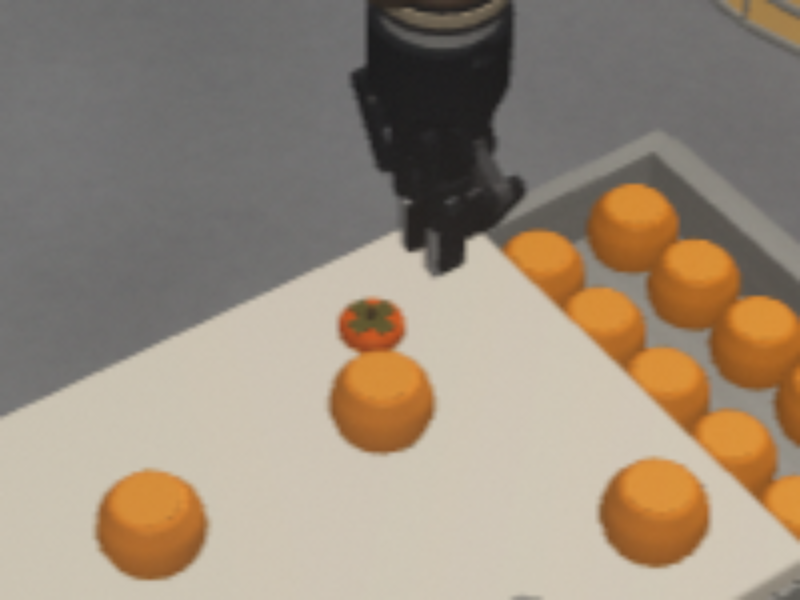

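send_rows:
  rows:
    - [0,0,-0.04,0]
    - [0,0,-0.08,0]
    - [0,0,-0.11,0]
    - [0,0,-0.11,0]
    - [-0.0057,-0.0497,-0.11,0]
    - [-0.0114,-0.0994,-0.11,0]
    - [-0.017,-0.149,-0.11,0]
    - [-0.0227,-0.1987,-0.11,0]
    - [-0.0284,-0.2484,-0.11,0]
    - [-0.0341,-0.2981,-0.11,0]
    - [-0.0398,-0.3478,-0.11,0]
    - [-0.0454,-0.3974,-0.11,0]
    - [-0.0511,-0.4471,-0.11,0]
    - [-0.0568,-0.4968,-0.11,0]
    - [-0.0625,-0.5465,-0.11,0]
    - [-0.0682,-0.5962,-0.11,0]
    - [-0.0738,-0.6458,-0.11,0]
    - [-0.0795,-0.6955,-0.11,0]
    - [-0.0852,-0.7452,-0.11,0]

```text
time: 20.08
eef_pos: [0.47, -0.0885, 0.0992]
tcp_rot: [0.746, 0.666, -0.0, 0.0]
contact_force: [0.5, -1.0, 0.1]
opening: 0.198
```

Run:
```python
from h import *
cv2.imwrite("pics/s11.png",imaging.read_camera("scene")[:,:,::-1])
s=monitor.get_state();print(s["time"],s["eef_pos"],s["contact_force"],s["tcp_rot"])
```

```text
20.125 [ 0.47010962 -0.08975436  0.09935717] [-0.1251484  -1.24224036 -0.50771194] [ 7.46299754e-01  6.65609737e-01 -2.72129725e-04  5.29826667e-04]
```

View pics/s11.png

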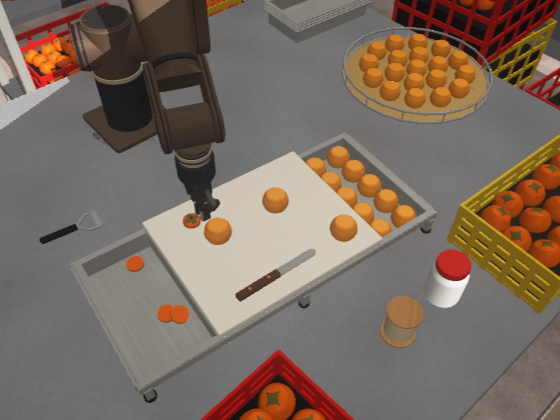

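The top is still cradled at (191,220). I'll finish the push, then lift away.

send_rows:
  rows:
    - [-0.0057,-0.0497,0,0]
    - [-0.0114,-0.0994,0,0]
    - [-0.017,-0.149,0,0]
    - [-0.0227,-0.1987,0,0]
    - [-0.0284,-0.2484,0,0]
    - [-0.0341,-0.2981,0,0]
    - [-0.0398,-0.3478,0,0]
    - [-0.0454,-0.3974,0,0]
    - [-0.0511,-0.4471,0,0]
    - [-0.0545,-0.477,0,0]
    - [-0.0545,-0.477,0,0]
    - [-0.0545,-0.477,0,0]

```text
time: 21.62
eef_pos: [0.4537, -0.2303, 0.0991]
tcp_rot: [0.746, 0.666, 0.0, -0.0]
contact_force: [-0.1, -0.4, 0.2]
opening: 0.2
```

send_rows:
  rows:
    - [0,0,0.1,0]
    - [0,0,0.25,0]
    - [0,0,0.4,0]
    - [0,0.4,0.5,0]
    - [0,0.8,0.5,0]
    - [0,1,0.5,0]
    - [0,1,0.5,0]
    - [0,1,0.5,0]
    - [0,1,0.5,0]
    - [0,1,0.5,0]

```text
time: 22.88
eef_pos: [0.4535, 0.0697, 0.2491]
tcp_rot: [0.746, 0.666, -0.0, 0.0]
contact_force: [-0.1, -0.1, -0.6]
opening: 0.203
```

send_rows:
  rows:
    - [0,0.9,0,0]
    - [0,0.9,0,0]
    - [0,0.9,0,0]
    - [0,0.9,0,0]
    - [0,0.9,0,0]
    - [0,0.9,0,0]
    - [0,0.9,0,0]

```text
time: 23.75
eef_pos: [0.4543, 0.3377, 0.2489]
tcp_rot: [0.747, 0.665, -0.001, 0.0]
contact_force: [-0.2, 0.8, -0.1]
opening: 0.201
```

Run:
```python
from h import *
for n in ("scene","top"): cv2.imwrite(f"pics/{n}12.png",imaging.read_camera(n)[:,:,::-1])
s=monitor.get_state();print(s["time"],s["eef_pos"],s["contact_force"])
yaw=np.radians(-6.52);C=np.array([.5817,-.0184]);R=np.array([[np.cos(yaw),-np.sin(yaw)],[np.sin(yaw),np.cos(yaw)]])
hsv=cv2.cvtColor(cv2.imread("pics/top12.png"),cv2.COLOR_BGR2HSV)
m=(hsv[...,1]>110);m[:95]=0;m[325:]=0;m[:,500:]=0
for c,a in blobs(None,m,60):
    pan=c[0]>392; z=.02 if pan else (.088 if a[4]<420 else .105)
    p=ray("top",c,z)[:2]; print(np.round(c,1),a[4],"pan" if pan else "",np.round(R.T@(p-C),4))
```

```text
23.85 [0.45426863 0.33775109 0.24922132] [-0.34470977  0.76651716  0.42886737]
[131.2 125.2] 732  [0.1075 0.29  ]
[170.  130.4] 718  [0.1074 0.2212]
[219.1 137. ] 794  [0.1072 0.1338]
[126.7 156.2] 731  [0.0518 0.29  ]
[339.3 150.3] 447  [ 0.1123 -0.0808]
[165.6 161.3] 713  [0.0519 0.2212]
[122.  187.2] 738  [-0.0034  0.2901]
[161.2 192.4] 717  [-0.0035  0.2211]
[409.6 205.1] 549 pan [ 0.0394 -0.2406]
[117.5 218.5] 744  [-0.0587  0.29  ]
[249.5 222.6] 805  [-0.0359  0.0605]
[156.7 223.6] 721  [-0.0588  0.2212]
[332.  231.3] 797  [-0.0322 -0.0855]
[112.7 250.2] 761  [-0.1143  0.29  ]
[152.2 255.3] 733  [-0.1143  0.2211]
[400.9 281.9] 553 pan [-0.1096 -0.2408]
```

View pics/top12.png

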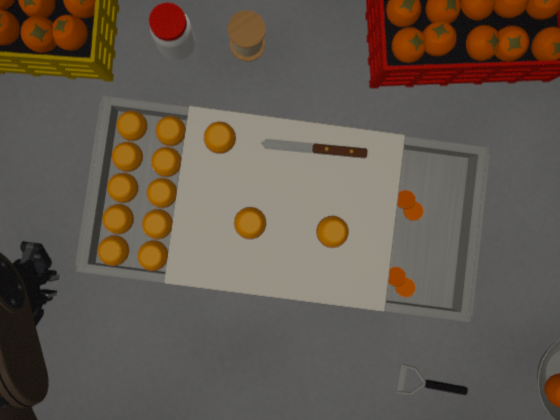

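View pics/scene12.png

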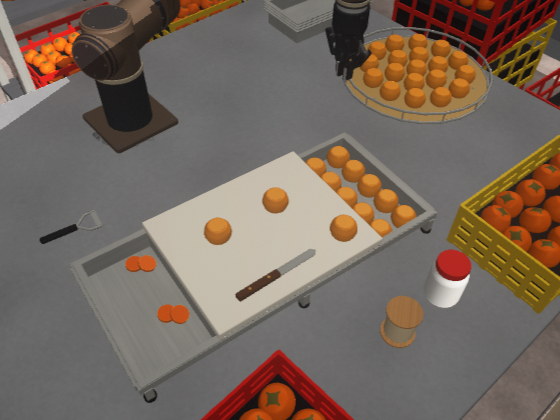

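All four tops are in the empty pan, in pairs near (405,200)/(413,211) and (397,277)/(405,287). The fruits and knife are at the same pixels as in the first picture.

```bash
python3 -c "
from plant import workorder
print(workorder.sign_off())"
```

```text
the job is handed in; nothing more can be done
None
```

All four persimmon tops are in the empty pan at the stand's −y end. I pushed each one straight along the board with nearly closed fingertips, one lane at a time, then moved the arm clear and handed the job in at about 24 s.

- **Tops:** the last pictures from both cameras show all four lying cut side up inside the pan, in two touching pairs. The pairs centre at stand x, y of about (0.039, −0.241) and (−0.110, −0.241) m, inside the required area.
- **Fruits:** the three fruits measured within 0.2 mm of where they began.
- **Knife:** its coloured handle was at the same pixel as in the first picture. The final script printed it about 4 mm off, because it assumed a different height for it.
- **Forces:** the readings after each move stayed below about 1.5 N.

No check failed. I did not measure the tops' heights in the pan directly; I only saw in the two views that they lie on its floor.

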